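# Change over the bench suction gates

## Robot

A 6-joint arm with a two-finger parallel gripper is mounted at the origin on a cart in front of the work surface, level with it; the furniture and walls round the work are solid. World frame = base frame: x ahead of the robot, y to its left, z up, the work surface at z = 0. Lengths are in m, angles in rad, forces in N, time in s.
With the tool pointing down it reaches from about 0.3 to 0.875 m from the base axis. Payload 4.2 kg.
Tool frame: the origin (TCP) lies midway between the tips of the shut fingers; the grasp point (between the pads) lies ctrl.hold_point_z behind it (ctrl.hold_point_z is the distance from the TCP to the grasp point, in m); z points along the fingers, x is the direction in which the jaws open and shut, and the axes are right-handed (so a half turn about z gives the same grasp; the last joint's range is limited). The gripper opens to 85 mm and grips with 20 to 120 N. Pads are 22 mm wide; open, the fingers measure 114 mm over their backs; the gripper's body (76 mm by 85 mm) begins 54 mm behind the grasp point. The pads swing forward as they close: fully open they stand 13 mm farther back than shut.
Start: joints at [-1.122, 0.32, 1.565, -0, 1.257, -0.02], TCP at [0.26, -0.513, 0.231] pointing down, gripper open.
Joint ranges: [-3.11, 3.11], [-0.84, 2.01], [0.21, 2.61], [-1.34, 4.49], [0.05, 2.63], [-2.56, 2.56]. Speed limits (rad/s): [2.57, 2.57, 3.14, 3.14, 3.14, 3.14].

## Interface

Orientations are given as a rotation vector (axis times angle).
In Python, from rig import status, vision, ctrl gives the robot as it stands.
- The arm moves only by the shell command python3 -m jog 'ROWS'. ROWS is JSON, a list of rows, each an object of numbers: "hand": the finger opening in cm, from 0 to 8.54; "x", "y", "z": the shift along the tool's x, y, z in cm; "yaw": the turn about the tool's z in degrees. A call has exactly 8 rows; each row shifts and turns the pose as measured when the row begins, along the tool's axes as they then stand; what a row does not reach is not made up. A row lasts 1/8 s, in which the tool goes at most 62.5 mm and 10.7 degrees, less where a joint would pass 70% of its speed; a pose out of reach is approached as far as the arm can. A call is refused whole if a number of a shift passes 6.25 or a number of a turn 10.7, either way. A call with a gripper value outside its range is refused whole. The fingers move at their own pace and stop on an object; the grip force is fixed at half the most. Time passes only in rows, so rows that do not move let the fingers close, or fill a call up. It gives the time, the measured TCP pose, the force and the opening at its end, in the units of the state.
- status.read_state(): the state, without advancing time (a new reading comes with each control period).
- vision.read_camera(name): name is "scene" or "side" or "wrist"; returns a dict with "frame" (480x640x3 uint8, red, green, blue), "fovy" (degrees; the focal length in pixels is half the picture's height over the tangent of half this angle, whatever the lens; pixels are square), "cx", "cy" (the principal point, pixels), "origin" and "orientation" of the camera in the world. Camera axes: x right, y down, z forward; pixel columns grow to the right and rows downward; lengths in m; the calibration is good to about 2 mm. A picture is of the moment at which its call begins. There is no depth.
- ctrl.close_job(): hands the job in, once; it reports no verdict.
The state is a dict: "time": time; "joint_pos": joint angles; "joint_velocities": joint speeds; "tau": joint torques, N m; "ee_pos": TCP position; "ee_rot": TCP orientation; "contact_force": force on the tool from outside, world axes, zero at the start; "torque": the same for the moment, N m; "gripper_width": finger opening in m.
Only numpy, scipy, OpenCV 4.12 (cv2) and the standard library are available. Lean on these libraries where they do the work, as an engineer would, in place of code of your own. Each camera call takes 0.05 s, during which the arm holds its last target.

## Task

Move the bench suction to the other inlet: first pull the gate with the round turned knob, which is shut, all the way out until it clicks, and only then push the gate with the flat upright tab, which is out, fully home, so that the extractor always has one gate open. Leave the gate with the crossbar shut.

Things in the scene. Friction and masses are not known exactly. Their poses are not given: they have to be found in the camera images.
- round_gate_grip (a point): Round wooden knob, a level barrel 28 mm in diameter, 28 mm long along x, in front of a fixed plywood box (95 mm deep, 64 wide, 65 high, grey tube stub on top). Point: grip centre, 50 mm above the table, moving with it; 42 mm in front of the box when shut, 82 mm when out. x: level, from grip to box (push direction; pull is -x); y: level, across the slide; z: up.
- round_gate (a joint): Slide of the round-knob gate, m; starts shut. 0 = shut (grip home), 0.04 = open (grip fully out, away from the box); firm stops at both. Within 5 mm of an end a sprung detent draws it to that end; about 7 N frees it (spent after 12 mm); between, it drags with about 1.5 N and stays where left. The slide is straight and level, the grip cannot turn.
- tab_gate_grip (a point): Flat upright wooden tab, 12 mm thick across y, 32 mm long along x, 40 mm high, in front of a second such box. Point: grip centre, 50 mm above the table, moving with it; 42 mm in front of the box when shut, 82 mm when out. x: level, from grip to box (push direction; pull is -x); y: level, across the slide; z: up.
- tab_gate (a joint): Slide of the flat-tab gate, m; starts out. 0 = shut (grip home), 0.04 = open (grip fully out, away from the box); firm stops at both. Within 5 mm of an end a sprung detent draws it to that end; about 7 N frees it (spent after 12 mm); between, it drags with about 1.5 N and stays where left. The slide is straight and level, the grip cannot turn.
- bar_gate (a joint): Slide of a third such box whose grip is a level wooden crossbar, 14 mm thick and 60 mm long across the slide (a T); m, 0 shut, 0.04 out; starts shut. The three boxes stand side by side in any order, about 150 mm apart.

How it is judged:
On the way, in this order (a step that is already met when the one before it is completed fails the run):
1. the round-knob gate is fully out while the tab gate is still open (value of joint round_gate above 0.033 m and value of joint tab_gate above 0.02 m), for 0.2 s.
2. the tab gate is fully home (value of joint tab_gate below 0.007 m), for 0.2 s.
At the end, for the whole second after the job is handed in: The round-knob gate is out (within 7 mm of its outer stop), the tab gate is home (within 7 mm of shut) and the crossbar gate is shut (within 7 mm) (value of joint round_gate above 0.033 m and value of joint each of tab_gate, bar_gate below 0.007 m); the robot touches nothing.
It fails at once if the crossbar gate is pulled more than 12 mm out (value of joint bar_gate above 0.012 m).
It fails at once if the round-knob gate and the tab gate are both shut (value of joint each of round_gate, tab_gate below 0.007 m).
It also fails if it takes over 43 s, if anything falls off the work surface, if the arm or the gripper's body presses on something with over 40 N, if the wrist force passes 120 N, or if a joint passes its speed limit or range.

## Working session

There is one attempt and no reset: what is moved stays moved. The work goes in short steps, Python scripts to look and compute and a shell command to move; the robot and the scene stay as the last step left them, time stands still between calls to the robot, and variables do not carry over. Pictures are saved under pics/ and viewed, and the job is handed in when it is done.

```bash
ls; mkdir -p pics
python3 - <<'E'
from rig import status, vision, ctrl
import cv2
print(status.read_state()); print(ctrl.hold_point_z)
for n in ["scene","side","wrist"]:
    c=vision.read_camera(n); cv2.imwrite(f"pics/{n}0.png",c["frame"][:,:,::-1])
    print(n,{k:v for k,v in c.items() if k!="frame"})
E
```

```text
pics
{'time': 0.0, 'joint_pos': array([-1.12199900e+00,  3.20244916e-01,  1.56567904e+00,  6.46947382e-06,
        1.25741141e+00, -1.99634018e-02]), 'joint_velocities': array([-1.08933695e-03,  3.48502734e-04, -4.13171112e-04, -5.86403305e-04,
        1.29765537e-03, -6.48377383e-05]), 'tau': array([-3.33514945e-04, -4.15522993e+01, -2.34156990e+01,  1.69507662e-04,
        8.29475495e-03,  6.61946828e-06]), 'ee_pos': array([ 0.25958425, -0.5125251 ,  0.23050925]), 'ee_rot': array([-2.67580286e+00,  1.64430188e+00,  2.29729328e-03]), 'contact_force': array([ 0.60799168,  0.91990555, -0.20650052]), 'torque': array([-0.04174702,  0.00041734, -0.01853104]), 'gripper_width': 0.08513957703000745}
0.0187
scene {'fovy': 48.76505527848491, 'cx': 311.8209808629871, 'cy': 241.32137279413416, 'origin': array([0.06041139, 0.87487737, 0.42621206]), 'orientation': array([-0.74361831,  2.27709403, -1.46327364])}
side {'fovy': 47.858498331189814, 'cx': 315.0236526624955, 'cy': 236.65784344372062, 'origin': array([ 0.25810299, -0.50843581,  0.48352735]), 'orientation': array([-2.03761841,  0.34049453, -0.20953421])}
wrist {'fovy': 67.00272152095137, 'cx': 324.5945413525899, 'cy': 241.47786956226884, 'origin': array([ 0.32894332, -0.47777857,  0.37305249]), 'orientation': array([ 2.44539885, -1.50178836, -0.23614764])}
```

View pics/scene0.png

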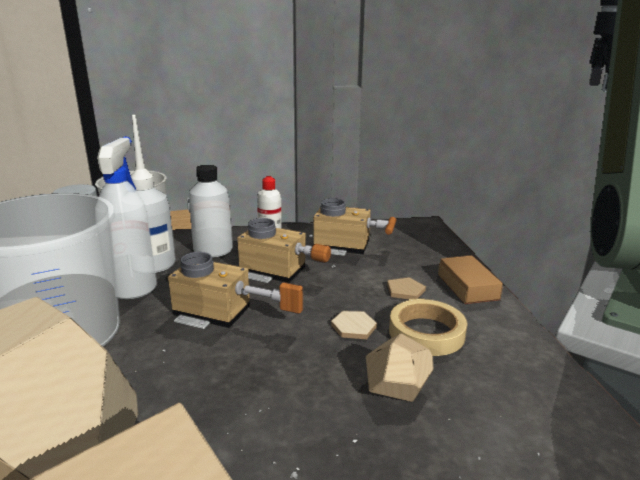

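View pics/side0.png

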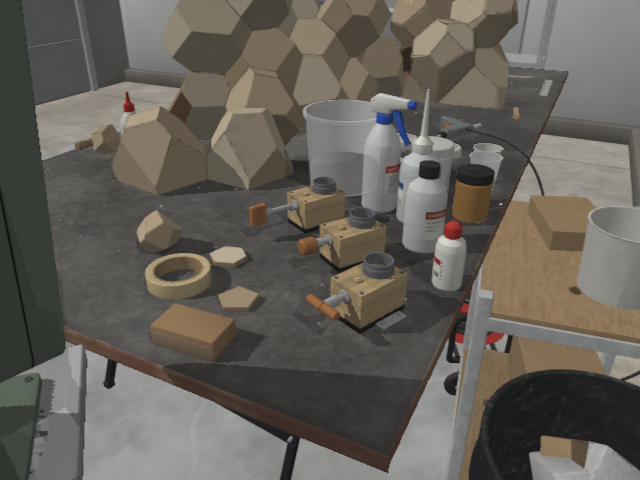

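View pics/wrist0.png

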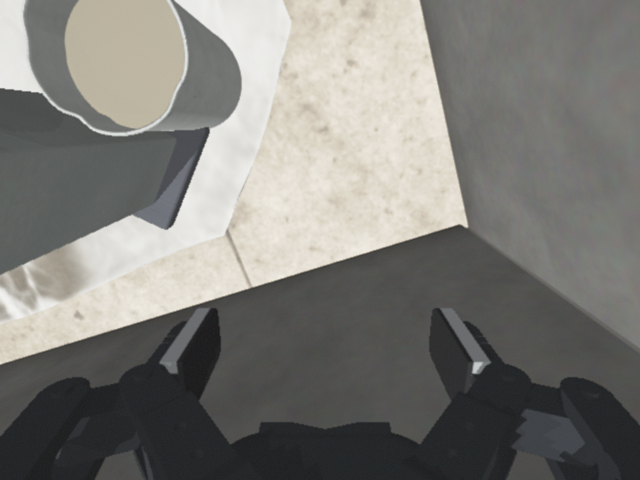

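The scene view shows the tab at (290,298), the round knob at (320,254) and the crossbar at (392,224). In the side view they are at (258,215), (308,245) and (322,306). The round gate is in the middle and the tab gate is farthest left (+y). Next I triangulate.

```bash
cat > h.py <<'E'
import numpy as np, cv2
from scipy.spatial.transform import Rotation as R
from rig import status, vision, ctrl
def ray(c,u,v):
    f=240/np.tan(np.radians(c["fovy"])/2)
    d=R.from_rotvec(c["orientation"]).apply([(u-c["cx"])/f,(v-c["cy"])/f,1.0])
    return c["origin"],d/np.linalg.norm(d)
def onz(c,u,v,z):
    o,d=ray(c,u,v); return o+d*(z-o[2])/d[2]
def tri(c1,p1,c2,p2):
    o1,d1=ray(c1,*p1);o2,d2=ray(c2,*p2)
    s=np.linalg.lstsq(np.c_[d1,-d2],o2-o1,rcond=None)[0]
    a=o1+d1*s[0];b=o2+d2*s[1]
    return (a+b)/2,np.linalg.norm(a-b)
def orange(im):
    h=cv2.cvtColor(im,cv2.COLOR_RGB2HSV)
    return cv2.inRange(h,(5,150,80),(16,255,255))
def blobs(im,amin=60):
    m=orange(im);n,l,s,c=cv2.connectedComponentsWithStats(m)
    return [(c[i].round(1).tolist(),s[i].tolist()) for i in range(1,n) if s[i][4]>amin],l
E
python3 - <<'E'
from h import *
for n in ["scene","side"]:
    c=vision.read_camera(n); print(n); [print(b) for b in blobs(c["frame"])[0]]
    im=c["frame"][:,:,::-1]
    roi=im[190:335,160:410] if n=="scene" else im[170:335,235:420]
    cv2.imwrite(f"pics/{n}_crop.png",cv2.resize(roi,None,fx=3,fy=3,interpolation=cv2.INTER_CUBIC))
E
```

```text
scene
([390.4, 225.0], [386, 217, 10, 17, 108])
([320.6, 252.0], [311, 244, 19, 18, 272])
([290.8, 297.3], [280, 283, 22, 30, 577])
side
```

View pics/scene_crop.png

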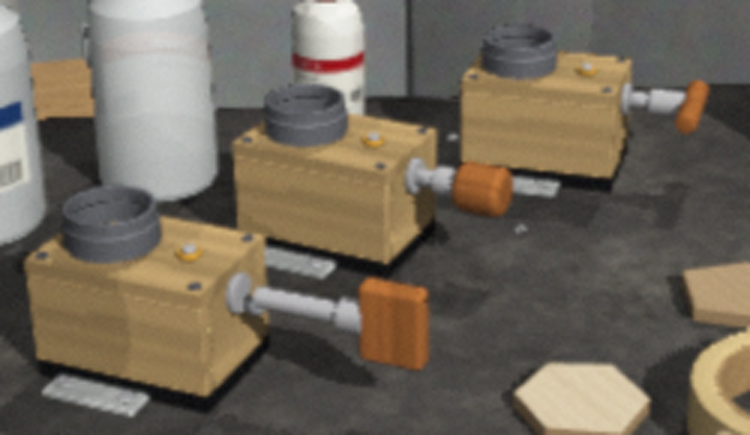

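View pics/side_crop.png

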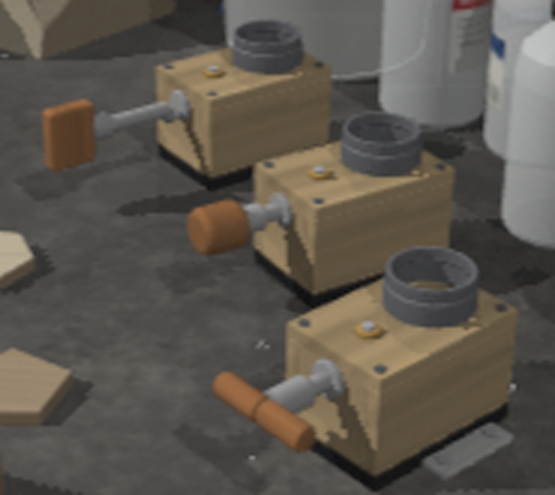

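Run:
```python
from h import *
S=vision.read_camera("scene");D=vision.read_camera("side")
def m(im):
    h=cv2.cvtColor(im,cv2.COLOR_RGB2HSV); return cv2.inRange(h,(3,140,60),(14,255,255))
im=D["frame"]; print(cv2.cvtColor(im,cv2.COLOR_RGB2HSV)[[215,245,307],[258,305,322]])
n,l,s,c=cv2.connectedComponentsWithStats(m(im))
for i in range(1,n):
    if s[i][4]>40: print(c[i].round(1),s[i])
sc=lambda p:(160+p[0]/3,190+p[1]/3)
sd=lambda p:(235+p[0]/3,170+p[1]/3)
for nm,p,q in [("tab",(290.8,297.3),(258.3,214.7)),("round",(320.6,252.8),(307.7,245.7)),("bar",(390.6,225),(322.7,307))]:
    print(nm,tri(S,p,D,q))
# box top corners: front near scene(+y), front far(-y) , back
print("boxes")
C={"tab":[((200,290),(157,70)),((265,237),(211,97)),((28,255),(245,38))],
 "round":[((383,168),(254,168)),((436,130),(316,206)),((235,141),(340,130))],
 "bar":[((614,95),(288,323)),((632,60),(378,375)),((463,70),None)]}
for k,v in C.items():
    for p,q in v:
        if q is not None: print(k,tri(S,sc(p),D,sd(q)), onz(S,*sc(p),.075),onz(D,*sd(q),.075))
```

```text
[[ 14 134  84]
 [ 13 140 120]
 [ 14 142 144]]
[306.  241.5] [299 238  17  10  69]
[321.2 305.7] [307 295  30  23 225]
tab (array([0.4563915 , 0.37866102, 0.049944  ]), np.float64(0.001790205746242196))
round (array([0.50563374, 0.23761782, 0.04939968]), np.float64(0.0014333007604693385))
bar (array([0.47005022, 0.06559074, 0.0493171 ]), np.float64(0.0011390887093266615))
boxes
tab (array([0.52824702, 0.42832798, 0.06396438]), np.float64(0.004813235897390161)) [0.51777433 0.4401492  0.075     ] [0.51847156 0.39961926 0.075     ]
tab (array([0.54402238, 0.36984576, 0.06469715]), np.float64(0.0015891217116424238)) [0.52897025 0.38492403 0.075     ] [0.53789829 0.3495204  0.075     ]
tab (array([0.60303055, 0.46150941, 0.0682212 ]), np.float64(0.014393044714304538)) [0.60563956 0.46375064 0.075     ] [0.58862051 0.43194795 0.075     ]
round (array([0.54163774, 0.27579957, 0.06401048]), np.float64(0.006159774855085858)) [0.53194809 0.29085172 0.075     ] [0.53071418 0.25090516 0.075     ]
round (array([0.55396937, 0.21560083, 0.06457111]), np.float64(0.0007388399147147689)) [0.53914059 0.23503135 0.075     ] [0.54703479 0.19806635 0.075     ]
round (array([0.61221361, 0.30992802, 0.0678166 ]), np.float64(0.018385054888537932)) [0.61778603 0.31130616 0.075     ] [0.59473375 0.28110397 0.075     ]
bar (array([0.49894042, 0.11088281, 0.06391215]), np.float64(0.0010782916338857081)) [0.48631965 0.13363424 0.075     ] [0.49198661 0.09395501 0.075     ]
bar (array([0.52072874, 0.0541026 , 0.06440984]), np.float64(0.0012442816643822483)) [0.50630492 0.07893545 0.075     ] [0.51479428 0.04049822 0.075     ]
```

```bash
cat >> h.py <<'E'
def go(target,gate_deg):
    """shift to TCP target in tool axes (cm) now, and yaw so tool x is along gate y (nearest half turn)"""
    s=status.read_state(); M=R.from_rotvec(s["ee_rot"]).as_matrix()
    g=np.radians(gate_deg); gy=np.array([-np.sin(g),np.cos(g),0])
    t=M.T@gy; yaw=np.degrees(np.arctan2(t[1],t[0])); yaw2=(yaw+90)%180-90
    print("t",round(s["time"],2),"pos",s["ee_pos"].round(4),"F",s["contact_force"].round(1),"w",round(s["gripper_width"],4),"q",s["joint_pos"].round(2))
    print("tool axes\n",M.round(3)); print("shift cm",(M.T@(np.array(target)-s["ee_pos"])*100).round(2),"yaw",yaw.round(1),yaw2.round(1))
E
python3 - <<'E'
from h import *
go([.5056,.2376,.231],11)
E
```

```text
t 0.35 pos [ 0.2598 -0.5129  0.2311] F [ 0.4  0.3 -0.6] w 0.0856 q [-1.12  0.32  1.56 -0.    1.26 -0.02]
tool axes
 [[ 0.452 -0.892 -0.   ]
 [-0.892 -0.452  0.   ]
 [-0.    -0.    -1.   ]]
shift cm [-5.585e+01 -5.584e+01  3.000e-02] yaw -164.1 15.9
```

```bash
python3 -m jog '[{"x":-4.2,"y":-4.2},{"x":-4.2,"y":-4.2},{"x":-4.2,"y":-4.2},{"x":-4.2,"y":-4.2},{"x":-4.2,"y":-4.2},{"x":-4.2,"y":-4.2},{"x":-4.2,"y":-4.2},{"x":-4.2,"y":-4.2}]'
python3 - <<'E'
from h import *
go([.5056,.2376,.15],11)
E
```

```text
t 0.35 pos [ 0.2598 -0.5129  0.2311] F [ 0.4  0.3 -0.6] w 0.0856 q [-1.12  0.32  1.56 -0.    1.26 -0.02]
tool axes
 [[ 0.452 -0.892 -0.   ]
 [-0.892 -0.452  0.   ]
 [-0.    -0.    -1.   ]]
shift cm [-55.84 -55.84   8.13] yaw -164.1 15.9invalid input at $[0]: expected keys hand, x, y, z, yaw
```

Every row needs all five keys.

```bash
python3 -m jog '[{"hand":8.5,"x":-4.2,"y":-4.2,"z":0,"yaw":0},{"hand":8.5,"x":-4.2,"y":-4.2,"z":0,"yaw":0},{"hand":8.5,"x":-4.2,"y":-4.2,"z":0,"yaw":0},{"hand":8.5,"x":-4.2,"y":-4.2,"z":0,"yaw":0},{"hand":8.5,"x":-4.2,"y":-4.2,"z":0,"yaw":0},{"hand":8.5,"x":-4.2,"y":-4.2,"z":0,"yaw":0},{"hand":8.5,"x":-4.2,"y":-4.2,"z":0,"yaw":0},{"hand":8.5,"x":-4.2,"y":-4.2,"z":0,"yaw":0}]'
python3 - <<'E'
from h import *
go([.5056,.2376,.15],11)
E
```

```text
time: 1.35
ee_pos: [0.4129, -0.0528, 0.2314]
ee_rot: [-2.667, 1.657, -0.011]
contact_force: [0.6, -1.4, 1.3]
gripper_width: 0.0851
t 1.35 pos [ 0.4129 -0.0528  0.2314] F [ 0.6 -1.4  1.3] w 0.0851 q [-0.15  0.06  1.9  -0.    1.18  0.96]
tool axes
 [[ 0.443 -0.896  0.007]
 [-0.896 -0.443 -0.002]
 [ 0.005 -0.005 -1.   ]]
shift cm [-21.96 -21.15   8.13] yaw -164.7 15.3
```

```bash
python3 -m jog '[{"hand":8.5,"x":-4.2,"y":-4.2,"z":0,"yaw":0},{"hand":8.5,"x":-4.2,"y":-4.2,"z":0,"yaw":0},{"hand":8.5,"x":-4.2,"y":-4.2,"z":0,"yaw":0},{"hand":8.5,"x":-4.2,"y":-4.0,"z":0,"yaw":0},{"hand":8.5,"x":-4.2,"y":-4.0,"z":0,"yaw":0},{"hand":8.5,"x":0,"y":0,"z":0,"yaw":8},{"hand":8.5,"x":0,"y":0,"z":0,"yaw":8},{"hand":8.5,"x":0,"y":0,"z":0,"yaw":0}]'
python3 - <<'E'
from h import *
go([.5056,.2376,.12],11)
c=vision.read_camera("wrist"); cv2.imwrite("pics/w1.png",c["frame"][:,:,::-1])
E
```

```text
time: 2.35
ee_pos: [0.5069, 0.2423, 0.2316]
ee_rot: [-2.41, 2.008, -0.016]
contact_force: [0.2, 0.4, 0.0]
gripper_width: 0.0852
t 2.35 pos [0.5069 0.2423 0.2316] F [0.2 0.4 0. ] w 0.0852 q [ 0.43  0.29  1.6  -0.01  1.24  1.82]
tool axes
 [[ 0.181 -0.983  0.011]
 [-0.984 -0.181 -0.003]
 [ 0.004 -0.01  -1.   ]]
shift cm [ 0.39  0.33 11.16] yaw 179.4 -0.6
```

View pics/w1.png

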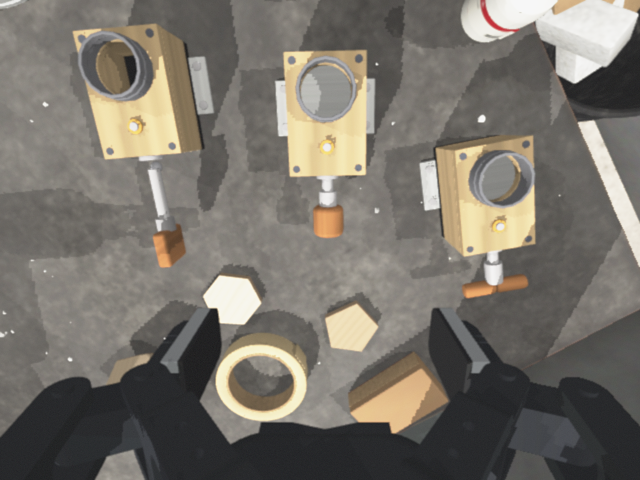

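Run:
```python
from h import *
c=vision.read_camera("wrist")
print(blobs(c["frame"])[0])
for n,u,v,z in [("knob",328,221,.055),("tab",166,246,.06),("bar",495,288,.052),("pent",350,326,.01),("hex",232,299,.01),("tape_top",262,345,.02),("tape_r",308,385,.02),("brick",410,355,.03)]:
    print(n,onz(c,u,v,z).round(4))
for k,v in {"round":[(285,52),(367,50),(367,177),(289,177)],"tab":[(75,31),(159,25),(181,153),(103,158)],"bar":[(437,148),(533,136),(535,244),(461,256)]}.items():
    P=[onz(c,*p,.065) for p in v]
    print(k,[p[:2].round(4).tolist() for p in P],[round(float(np.degrees(np.arctan2(*(b-a)[1::-1]))),1) for a,b in [(P[3],P[0]),(P[2],P[1])]],[round(float(np.degrees(np.arctan2(*(b-a)[1::-1])))+90,1) for a,b in [(P[0],P[1]),(P[3],P[2])]], "front mid",((P[2]+P[3])/2).round(4),"w,d",np.linalg.norm(P[0]-P[1]).round(3),np.linalg.norm(P[0]-P[3]).round(3))
```

```text
[]
knob [0.5047 0.2377 0.055 ]
tab [0.4563 0.3788 0.06  ]
bar [0.4674 0.0655 0.052 ]
pent [0.3779 0.188  0.01  ]
hex [0.3876 0.3232 0.01  ]
tape_top [0.3423 0.2822 0.02  ]
tape_r [0.2988 0.2224 0.02  ]
brick [0.3656 0.1193 0.03  ]
round [[0.6327, 0.2955], [0.6455, 0.2337], [0.5508, 0.2128], [0.5389, 0.2779]] [10.6, 12.4] [11.7, 10.4] front mid [0.5448 0.2453 0.065 ] w,d 0.063 0.095
tab [[0.618, 0.4538], [0.6336, 0.3916], [0.5422, 0.369], [0.5264, 0.4326]] [13.1, 13.9] [14.1, 14.0] front mid [0.5343 0.4008 0.065 ] w,d 0.064 0.094
bar [[0.5846, 0.1608], [0.6082, 0.0856], [0.5197, 0.0514], [0.4968, 0.1136]] [28.2, 21.1] [17.4, 20.3] front mid [0.5082 0.0825 0.065 ] w,d 0.079 0.1
```

Three views agree on the knob at (0.505, 0.238), gate angle about 11°, and on the tab at (0.456, 0.379), about 14°. Box sizes come out at 63–64 × 94–95 mm, as stated. I descend over the knob.

```bash
python3 -m jog '[{"hand":8.5,"x":0.4,"y":0.3,"z":4.5,"yaw":0},{"hand":8.5,"x":0,"y":0,"z":4.5,"yaw":0},{"hand":8.5,"x":0,"y":0,"z":3.0,"yaw":0},{"hand":8.5,"x":0,"y":0,"z":0,"yaw":0},{"hand":6,"x":0,"y":0,"z":0,"yaw":0},{"hand":6,"x":0,"y":0,"z":0,"yaw":0},{"hand":6,"x":0,"y":0,"z":0,"yaw":0},{"hand":6,"x":0,"y":0,"z":0,"yaw":0}]'
python3 - <<'E'
from h import *
go([.505,.2377,.030],11.2)
E
```

```text
time: 3.45
ee_pos: [0.5102, 0.237, 0.1155]
ee_rot: [-2.406, 1.993, -0.026]
contact_force: [1.0, -0.7, -0.1]
gripper_width: 0.0599
t 3.45 pos [0.5102 0.237  0.1155] F [ 1.  -0.7 -0.1] w 0.0599 q [ 0.42  0.39  1.78 -0.01  0.95  1.81]
tool axes
 [[ 0.186 -0.982  0.024]
 [-0.983 -0.186  0.003]
 [ 0.002 -0.024 -1.   ]]
shift cm [-0.18  0.7   8.54] yaw 179.5 -0.5
```

```bash
python3 -m jog '[{"hand":6,"x":-0.2,"y":0.7,"z":2,"yaw":0},{"hand":6,"x":0,"y":0,"z":2.5,"yaw":0},{"hand":6,"x":0,"y":0,"z":2.3,"yaw":0},{"hand":6,"x":0,"y":0,"z":1.4,"yaw":0},{"hand":6,"x":0,"y":0,"z":0,"yaw":0},{"hand":6,"x":0,"y":0,"z":0,"yaw":0},{"hand":6,"x":0,"y":0,"z":0,"yaw":0},{"hand":6,"x":0,"y":0,"z":0,"yaw":0}]'
python3 - <<'E'
from h import *
go([.505,.2377,.030],11.2)
for n in ["side","wrist"]:
    c=vision.read_camera(n); cv2.imwrite(f"pics/{n}2.png",c["frame"][:,:,::-1])
E
```

```text
time: 4.45
ee_pos: [0.5084, 0.2397, 0.036]
ee_rot: [-2.399, 1.986, -0.033]
contact_force: [-0.9, 0.6, 0.3]
gripper_width: 0.0598
t 4.45 pos [0.5084 0.2397 0.036 ] F [-0.9  0.6  0.3] w 0.0598 q [ 0.42  0.48  1.87 -0.01  0.76  1.81]
tool axes
 [[ 0.187 -0.982  0.033]
 [-0.982 -0.187  0.007]
 [-0.001 -0.034 -0.999]]
shift cm [0.14 0.39 0.59] yaw 179.6 -0.4
```

View pics/wrist2.png

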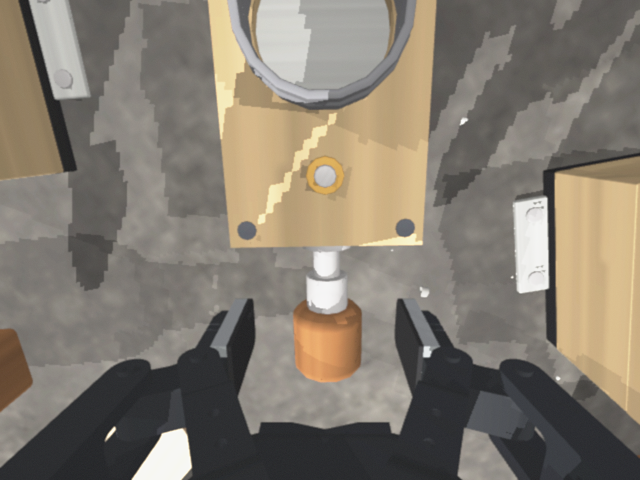

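View pics/side2.png

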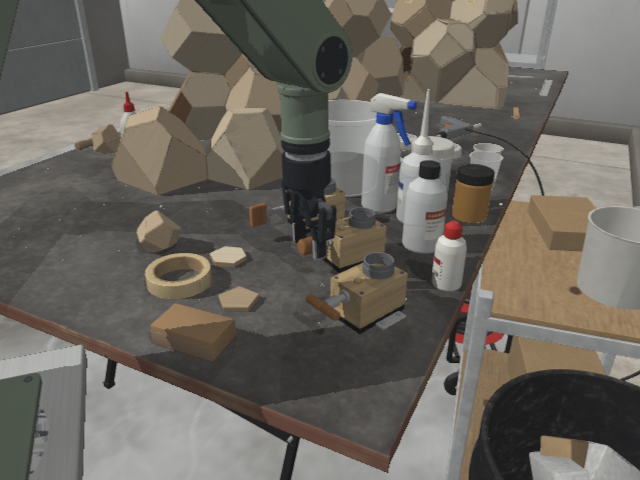

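The knob (centre x≈328) sits midway between the pads (255 and 397) in the wrist view. I correct slightly and close on it.

```bash
python3 -m jog '[{"hand":6,"x":0.1,"y":0.5,"z":0.6,"yaw":0},{"hand":6,"x":0,"y":0,"z":0,"yaw":0},{"hand":2,"x":0,"y":0,"z":0,"yaw":0},{"hand":2,"x":0,"y":0,"z":0,"yaw":0},{"hand":2,"x":0,"y":0,"z":0,"yaw":0},{"hand":2,"x":0,"y":0,"z":0,"yaw":0},{"hand":2,"x":0,"y":0,"z":0,"yaw":0},{"hand":2,"x":0,"y":0,"z":0,"yaw":0}]'
python3 - <<'E'
from h import *
g=np.radians(11.2)
go([.505-.042*np.cos(g),.2377-.042*np.sin(g),.030],11.2)
E
```

```text
time: 5.55
ee_pos: [0.5032, 0.2376, 0.0295]
ee_rot: [-2.401, 1.985, -0.033]
contact_force: [0.3, 0.2, 0.0]
gripper_width: 0.0262
t 5.55 pos [0.5032 0.2376 0.0295] F [0.3 0.2 0. ] w 0.0262 q [ 0.42  0.48  1.89 -0.01  0.74  1.81]
tool axes
 [[ 0.188 -0.982  0.033]
 [-0.982 -0.188  0.007]
 [-0.001 -0.034 -0.999]]
shift cm [ 0.05  4.02 -0.18] yaw 179.6 -0.4
```

```bash
python3 -m jog '[{"hand":2,"x":0,"y":0.8,"z":0,"yaw":0},{"hand":2,"x":0,"y":0.8,"z":0,"yaw":0},{"hand":2,"x":0,"y":0.8,"z":-0.1,"yaw":0},{"hand":2,"x":0,"y":0.8,"z":0,"yaw":0},{"hand":2,"x":0,"y":0.5,"z":-0.1,"yaw":0},{"hand":2,"x":0,"y":0,"z":0,"yaw":0},{"hand":2,"x":0,"y":0,"z":0,"yaw":0},{"hand":2,"x":0,"y":0,"z":0,"yaw":0}]'
python3 - <<'E'
from h import *
g=np.radians(11.2)
go([.5032-.040*np.cos(g),.2376-.040*np.sin(g),.030],11.2)
E
```

```text
time: 6.55
ee_pos: [0.4713, 0.231, 0.0296]
ee_rot: [-2.393, 1.976, -0.047]
contact_force: [1.4, -0.4, -3.4]
gripper_width: 0.0263
t 6.55 pos [0.4713 0.231  0.0296] F [ 1.4 -0.4 -3.4] w 0.0263 q [ 0.44  0.44  1.98 -0.02  0.68  1.83]
tool axes
 [[ 0.189 -0.981  0.048]
 [-0.982 -0.189  0.01 ]
 [-0.001 -0.049 -0.999]]
shift cm [-0.02  0.74 -0.08] yaw 179.7 -0.3
```

```bash
python3 -m jog '[{"hand":2,"x":0,"y":0.5,"z":-0.05,"yaw":0},{"hand":2,"x":0,"y":0.5,"z":0,"yaw":0},{"hand":2,"x":0,"y":0.2,"z":0,"yaw":0},{"hand":2,"x":0,"y":0.2,"z":0,"yaw":0},{"hand":2,"x":0,"y":0,"z":0,"yaw":0},{"hand":2,"x":0,"y":0,"z":0,"yaw":0},{"hand":2,"x":0,"y":0,"z":0,"yaw":0},{"hand":2,"x":0,"y":0,"z":0,"yaw":0}]'
python3 - <<'E'
from h import *
g=np.radians(11.2)
go([.5032-.040*np.cos(g),.2376-.040*np.sin(g),.030],11.2)
E
```

```text
time: 7.55
ee_pos: [0.4646, 0.2296, 0.0296]
ee_rot: [-2.383, 1.965, -0.063]
contact_force: [3.9, -1.4, -4.5]
gripper_width: 0.0261
t 7.55 pos [0.4646 0.2296 0.0296] F [ 3.9 -1.4 -4.5] w 0.0261 q [ 0.45  0.43  2.   -0.02  0.65  1.84]
tool axes
 [[ 0.191 -0.98   0.064]
 [-0.982 -0.19   0.014]
 [-0.002 -0.066 -0.998]]
shift cm [-0.04  0.06 -0.04] yaw 179.8 -0.2
```

```bash
python3 -m jog '[{"hand":2,"x":0,"y":0.2,"z":0,"yaw":0},{"hand":6,"x":0,"y":0,"z":0,"yaw":0},{"hand":6,"x":0,"y":0,"z":0,"yaw":0},{"hand":6,"x":0,"y":0,"z":0,"yaw":0},{"hand":6,"x":0,"y":0,"z":-3,"yaw":0},{"hand":6,"x":0,"y":0,"z":-4,"yaw":0},{"hand":6,"x":0,"y":0,"z":-5,"yaw":0},{"hand":6,"x":0,"y":0,"z":0,"yaw":0}]'
python3 - <<'E'
from h import *
go([.4563,.3787,.13],14)
for n in ["side","wrist","scene"]:
    c=vision.read_camera(n); cv2.imwrite(f"pics/{n}3.png",c["frame"][:,:,::-1])
E
```

```text
time: 8.55
ee_pos: [0.4532, 0.2279, 0.1532]
ee_rot: [-2.384, 1.965, -0.06]
contact_force: [0.3, 0.2, -0.8]
gripper_width: 0.0602
t 8.55 pos [0.4532 0.2279 0.1532] F [ 0.3  0.2 -0.8] w 0.0602 q [ 0.45  0.25  1.88 -0.02  0.95  1.84]
tool axes
 [[ 0.191 -0.98   0.063]
 [-0.982 -0.19   0.015]
 [-0.003 -0.064 -0.998]]
shift cm [-14.74  -3.03   2.55] yaw 177.0 -3.0
```

View pics/wrist3.png

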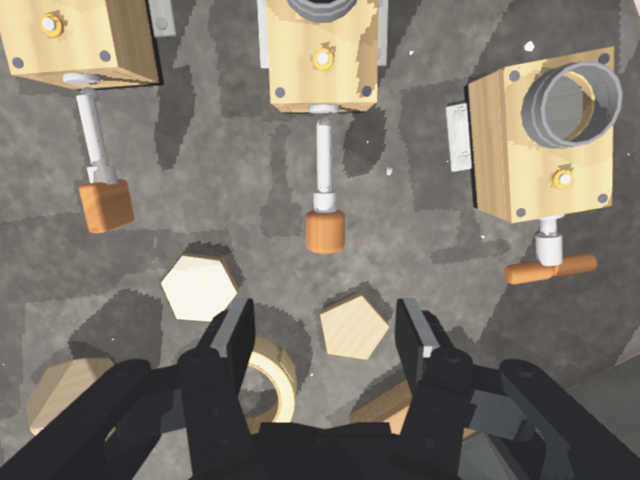

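View pics/scene3.png

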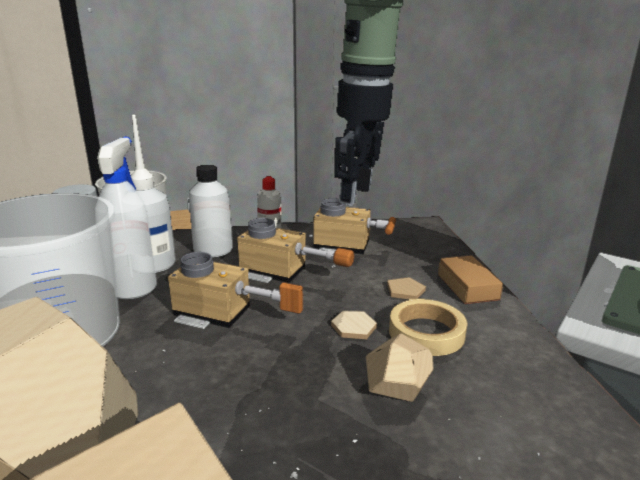

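The wrist view shows the knob out at (325,231), the tab still out at (106,207) and the crossbar still shut. I measure the travel.

Run:
```python
from h import *
c=vision.read_camera("wrist");s=vision.read_camera("scene")
b=blobs(s["frame"])[0]; print(b)
k=min(b,key=lambda q:abs(q[0][0]-344)+abs(q[0][1]-257))[0]
print("knob wrist",onz(c,325,231,.055),"scene",onz(s,*k,.05),"tri",tri(c,(325,231),s,k))
P=onz(c,325,231,.055); print("travel",np.linalg.norm(P[:2]-[.505,.2377]))
f=(onz(c,271,104,.065)+onz(c,376,110,.065))/2; print("front mid",f,"dist grip-front",np.linalg.norm(P[:2]-f[:2]))
```

```text
[([389.9, 225.8], [385, 217, 10, 18, 105]), ([343.7, 256.5], [334, 248, 20, 18, 288]), ([290.8, 297.3], [280, 283, 22, 30, 578])]
knob wrist [0.46488695 0.22884747 0.055     ] scene [0.46823237 0.22707896 0.05      ] tri (array([0.46526325, 0.22948846, 0.05209425]), np.float64(0.0025219985886623074))
travel 0.0410782658861875
front mid [0.54158837 0.24464993 0.065     ] dist grip-front 0.07831235882049338
```

Travel measured 41 mm against the stated 40, so the knob is out. Now to the tab.

```bash
python3 -m jog '[{"hand":6,"x":-5,"y":-1,"z":0,"yaw":0},{"hand":6,"x":-5,"y":-1,"z":0,"yaw":0},{"hand":6,"x":-5,"y":-1,"z":0,"yaw":-3},{"hand":6,"x":0,"y":0,"z":0,"yaw":0},{"hand":6,"x":0,"y":0,"z":0,"yaw":0},{"hand":6,"x":0,"y":0,"z":0,"yaw":0},{"hand":6,"x":0,"y":0,"z":0,"yaw":0},{"hand":6,"x":0,"y":0,"z":0,"yaw":0}]'
python3 - <<'E'
from h import *
go([.4563,.3787,.03],14)
c=vision.read_camera("wrist"); cv2.imwrite("pics/w4.png",c["frame"][:,:,::-1])
E
```

```text
time: 9.8
ee_pos: [0.449, 0.3778, 0.1405]
ee_rot: [-2.453, 1.925, -0.05]
contact_force: [0.2, -0.7, -0.5]
gripper_width: 0.0599
t 9.8 pos [0.449  0.3778 0.1405] F [ 0.2 -0.7 -0.5] w 0.0599 q [ 0.69  0.39  1.69 -0.03  1.02  2.04]
tool axes
 [[ 0.238 -0.971  0.04 ]
 [-0.971 -0.238 -0.002]
 [ 0.011 -0.038 -0.999]]
shift cm [-0.04 -0.31 11.07] yaw 179.8 -0.2
```

View pics/w4.png

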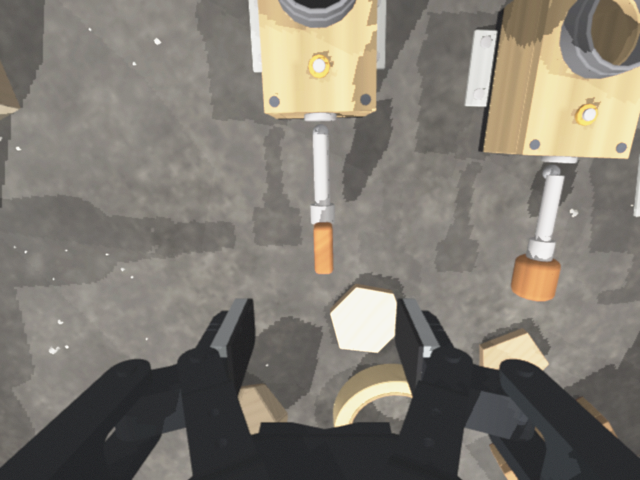

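The tab at (323,248) is centred between the jaws in the wrist view. Descending.

```bash
python3 -m jog '[{"hand":6,"x":0,"y":-0.3,"z":3,"yaw":0},{"hand":6,"x":0,"y":0,"z":3.5,"yaw":0},{"hand":6,"x":0,"y":0,"z":3,"yaw":0},{"hand":6,"x":0,"y":0,"z":1.5,"yaw":0},{"hand":6,"x":0,"y":0,"z":0,"yaw":0},{"hand":6,"x":0,"y":0,"z":0,"yaw":0},{"hand":6,"x":0,"y":0,"z":0,"yaw":0},{"hand":6,"x":0,"y":0,"z":0,"yaw":0}]'
python3 - <<'E'
from h import *
go([.4563,.3787,.03],14)
E
```

```text
time: 10.85
ee_pos: [0.4602, 0.3798, 0.0336]
ee_rot: [-2.442, 1.92, -0.054]
contact_force: [-0.7, -0.1, -0.2]
gripper_width: 0.0599
t 10.85 pos [0.4602 0.3798 0.0336] F [-0.7 -0.1 -0.2] w 0.0599 q [ 0.68  0.52  1.8  -0.04  0.78  2.04]
tool axes
 [[ 0.236 -0.971  0.049]
 [-0.972 -0.236  0.006]
 [ 0.006 -0.049 -0.999]]
shift cm [0.01 0.43 0.34] yaw 179.7 -0.3
```

```bash
python3 -m jog '[{"hand":6,"x":0,"y":0.4,"z":0.3,"yaw":0},{"hand":6,"x":0,"y":0,"z":0,"yaw":0},{"hand":0.5,"x":0,"y":0,"z":0,"yaw":0},{"hand":0.5,"x":0,"y":0,"z":0,"yaw":0},{"hand":0.5,"x":0,"y":0,"z":0,"yaw":0},{"hand":0.5,"x":0,"y":0,"z":0,"yaw":0},{"hand":0.5,"x":0,"y":0,"z":0,"yaw":0},{"hand":0.5,"x":0,"y":0,"z":0,"yaw":0}]'
python3 - <<'E'
from h import *
g=np.radians(14); p=status.read_state()["ee_pos"]
go(p+[.04*np.cos(g),.04*np.sin(g),0],14)
E
```

```text
time: 11.85
ee_pos: [0.4564, 0.3796, 0.0311]
ee_rot: [-2.445, 1.913, -0.055]
contact_force: [0.3, 0.3, 0.2]
gripper_width: 0.0115
t 11.85 pos [0.4564 0.3796 0.0311] F [0.3 0.3 0.2] w 0.0115 q [ 0.69  0.52  1.81 -0.04  0.77  2.04]
tool axes
 [[ 0.24  -0.969  0.051]
 [-0.971 -0.24   0.007]
 [ 0.005 -0.051 -0.999]]
shift cm [-0.01 -3.99  0.2 ] yaw 179.9 -0.1
```

Gripped at 11.5 mm opening on the 12 mm tab. Pushing home.

```bash
python3 -m jog '[{"hand":0.5,"x":0,"y":-0.8,"z":0.05,"yaw":0},{"hand":0.5,"x":0,"y":-0.8,"z":0.05,"yaw":0},{"hand":0.5,"x":0,"y":-0.8,"z":0.05,"yaw":0},{"hand":0.5,"x":0,"y":-0.8,"z":0.05,"yaw":0},{"hand":0.5,"x":0,"y":-0.7,"z":0,"yaw":0},{"hand":0.5,"x":0,"y":0,"z":0,"yaw":0},{"hand":0.5,"x":0,"y":0,"z":0,"yaw":0},{"hand":0.5,"x":0,"y":0,"z":0,"yaw":0}]'
python3 - <<'E'
from h import *
g=np.radians(14); p=np.array([.4564,.3796,.0311])
go(p+[.04*np.cos(g),.04*np.sin(g),0],14)
E
```

```text
time: 12.85
ee_pos: [0.4946, 0.3898, 0.0312]
ee_rot: [-2.446, 1.916, -0.05]
contact_force: [-0.5, 0.7, 0.6]
gripper_width: 0.0115
t 12.85 pos [0.4946 0.3898 0.0312] F [-0.5  0.7  0.6] w 0.0115 q [ 0.66  0.57  1.72 -0.03  0.82  2.01]
tool axes
 [[ 0.239 -0.97   0.046]
 [-0.971 -0.239  0.007]
 [ 0.004 -0.047 -0.999]]
shift cm [ 0.07 -0.05  0.01] yaw 179.9 -0.1
```

```bash
python3 -m jog '[{"hand":0.5,"x":0,"y":-0.3,"z":0,"yaw":0},{"hand":0.5,"x":0,"y":0,"z":0,"yaw":0},{"hand":6,"x":0,"y":0,"z":0,"yaw":0},{"hand":6,"x":0,"y":0,"z":0,"yaw":0},{"hand":6,"x":0,"y":0,"z":0,"yaw":0},{"hand":6,"x":0,"y":0,"z":-4,"yaw":0},{"hand":6,"x":0,"y":0,"z":-5,"yaw":0},{"hand":6,"x":0,"y":0,"z":-5,"yaw":0}]'
python3 -m jog '[{"hand":6,"x":4,"y":1,"z":-2,"yaw":0},{"hand":6,"x":4,"y":1,"z":-2,"yaw":0},{"hand":6,"x":4,"y":1,"z":0,"yaw":0},{"hand":6,"x":0,"y":0,"z":0,"yaw":0},{"hand":6,"x":0,"y":0,"z":0,"yaw":0},{"hand":6,"x":0,"y":0,"z":0,"yaw":0},{"hand":6,"x":0,"y":0,"z":0,"yaw":0},{"hand":6,"x":0,"y":0,"z":0,"yaw":0}]'
python3 - <<'E'
from h import *
go([.4,.2,.25],14)
for n in ["side","wrist","scene"]:
    c=vision.read_camera(n); cv2.imwrite(f"pics/{n}5.png",c["frame"][:,:,::-1])
    if n=="scene": print(blobs(c["frame"])[0])
E
```

```text
time: 13.85
ee_pos: [0.4868, 0.3861, 0.1687]
ee_rot: [-2.456, 1.936, -0.039]
contact_force: [0.3, 0.2, -0.8]
gripper_width: 0.0602
time: 14.85
ee_pos: [0.4862, 0.2629, 0.2149]
ee_rot: [-2.449, 1.929, -0.044]
contact_force: [-0.4, -0.1, 0.0]
gripper_width: 0.0602
t 14.85 pos [0.4862 0.2629 0.2149] F [-0.4 -0.1  0. ] w 0.0602 q [ 0.48  0.28  1.67 -0.02  1.16  1.82]
tool axes
 [[ 0.234 -0.971  0.037]
 [-0.972 -0.234  0.001]
 [ 0.007 -0.036 -0.999]]
shift cm [ 4.12  9.73 -3.83] yaw 179.6 -0.4
[([389.9, 225.8], [385, 217, 10, 17, 100]), ([343.7, 256.4], [334, 248, 20, 18, 290]), ([264.9, 292.3], [254, 278, 22, 30, 554])]
```

View pics/wrist5.png

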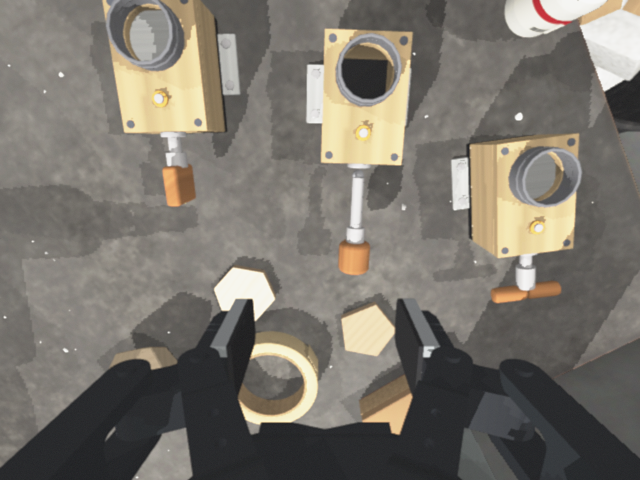

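View pics/scene5.png

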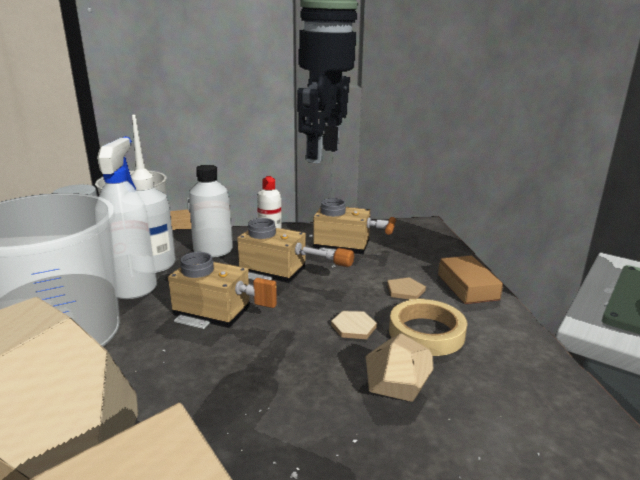

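The tab is now home at (265,292) in the scene view, the knob is out at (344,256), and the crossbar is unmoved at (390,226). One numeric check, then I hand in.

Run:
```python
from h import *
s=vision.read_camera("scene");c=vision.read_camera("wrist")
a=onz(s,290.8,297.3,.05);b=onz(s,264.9,292.3,.05);print("tab travel",np.linalg.norm(a-b),b)
print("tri",tri(s,(264.9,292.3),c,(178,185)))
print("knob travel",np.linalg.norm(onz(s,320.6,252.2,.05)-onz(s,343.7,256.4,.05)))
print("bar shift",np.linalg.norm(onz(s,390.4,225.0,.05)-onz(s,389.9,225.8,.05)), "bar wrist",onz(c,526,292,.052))
print(status.read_state()["contact_force"])
print(ctrl.close_job())
```

```text
tab travel 0.03944220438025098 [0.49554934 0.38890471 0.05      ]
tri (array([0.49299959, 0.39055079, 0.05161665]), np.float64(0.0016077952741692602))
knob travel 0.039981558479966935
bar shift 0.004029976178582802 bar wrist [0.46915584 0.06586627 0.052     ]
[ 0.17100458 -1.02906606  0.16221087]
the job is handed in; nothing more can be done
None
```

I pulled the round-knob gate out first, then pushed the tab gate home. I then let go, raised the arm clear and handed the job in at about 15 s of the 43 s allowed. No verdict was reported.

Last checks from the camera images:
- **Round-knob gate:** it moved 40.0 mm in the scene view and 41 mm in the wrist view, so it is at its outer stop. The grip-to-box distance from hand-picked corners read 78 mm where 82 mm is stated. I put that down to corner-picking error, since both travel figures agree.
- **Tab gate:** it moved 39.4 mm in the scene view and the hand moved 39.5 mm, so it is home.
- **Crossbar gate:** I never touched it. The scene view shows an apparent 4 mm shift, which is under 1 pixel of change on a small, distant patch. The wrist view puts it within 2 mm of where it started, so I take it as shut.
- **Robot:** the hand was open with its tip about 215 mm above the table, and the force reading was about 1 N, which is noise.

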